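# Lay a post blank on the planing board and wedge it

### The arm

A 7-joint arm with a two-finger parallel gripper is mounted at the origin on the work surface. World frame = base frame: x ahead of the robot, y to its left, z up, the work surface at z = 0. Lengths are in m, angles in rad, forces in N, time in s.
With the tool pointing down it reaches from about 0.4 to 0.85 m from the base axis. Payload 4.5 kg.
Tool frame: the origin (TCP) lies midway between the tips of the shut fingers; the grasp point (between the pads) lies 19 mm behind it (bot.grip_depth is the distance from the TCP to the grasp point, in m); z points along the fingers, y is the line along which they close (so a half turn about z gives the same grasp; the last joint's range is limited). The gripper opens to 85 mm and grips with 20 to 120 N. Pads are 22 mm wide; open, the fingers measure 114 mm over their backs; the gripper's body (76 mm by 85 mm) begins 54 mm behind the grasp point. The pads swing forward as they close: fully open they stand 13 mm farther back than shut.
Start: joints at [1.364, 0.689, -0.195, 1.565, 0.157, 0.902, -0.215], TCP at [0.149, -0.607, 0.231] pointing down, gripper open.
Joint ranges: [-3.01, 3.01], [-0.46, 2.08], [-1.47, 1.51], [0.13, 2.56], [-1, 4.14], [0.04, 2.09], [-2.66, 2.66]. Speed limits (rad/s): [2.57, 2.57, 3.14, 3.14, 3.14, 3.14, 3.14].

### API

Orientations are given as a rotation vector (axis times angle).
In Python, from cell import get_state, optics, bot gives the robot as it stands. The module is installed in compiled form; this text tells all that it offers.
- The arm moves only by the tool servo_tool, never from a script. Its argument "deltas" is a list of rows, each an object of numbers: "grip": the opening, from 0 (shut) to 1 (fully open); "dx", "dy", "dz": the shift along the tool's x, y, z in m; "rx", "ry", "rz": the turn, a rotation vector about the tool's x, y, z in rad. In form: [{"grip": .., "dx": .., "dy": .., "dz": .., "rx": .., "ry": .., "rz": ..}, ...]. A call has exactly 5 rows; each row shifts and turns the commanded pose from where the row before left it, along the tool's axes as they then stand; what a row does not reach is not made up. A row lasts 1/8 s, in which the tool goes at most 62.5 mm and 10.7 degrees, less where a joint would pass 70% of its speed; a pose out of reach is approached as far as the arm can. A call is refused whole if a number of a shift passes 0.0625 or a number of a turn 0.188, either way. A call with a gripper value outside its range is refused whole. The fingers move at their own pace and stop on an object; "squeeze" is the grip in N (left out, the last holds). Time passes only in rows, so rows that do not move let the fingers close, or fill a call up. It gives the time, the measured TCP pose, the force, the opening and the grip force at its end, in the units of the state.
- get_state(): the state, without advancing time (a new reading comes with each control period).
- optics.capture(name): name is "scene" or "side" or "wrist"; returns a dict with "frame" (400x640x3 uint8, red, green, blue), "K" (3x3 intrinsics, pixels), "pose" (4x4, takes a point from camera to world coordinates); the wrist camera has in their place "hand_eye" (4x4, takes a point from camera to tool coordinates, whose origin is the TCP and whose axes are the flange's). Camera axes: x right, y down, z forward; pixel columns grow to the right and rows downward; lengths in m; the calibration is good to about 2 mm. A picture is of the moment at which its call begins: read the wrist's pose just before it. There is no depth.
- bot.hand_in(): hands the job in; it is judged then, once.
The state is a dict: "t": time; "joint_positions": joint angles; "joint_vel": joint speeds; "joint_torque": joint torques, N m; "position": TCP position; "tcp_rot": TCP orientation; "wrist_force": force on the tool from outside, world axes, zero at the start; "wrist_torque": the same for the moment, N m; "finger_gap": finger opening in m; "finger_force": force on a finger pad.
Only numpy, scipy, OpenCV 4.12 (cv2) and the standard library are available. Lean on these libraries where they do the work, as an engineer would, in place of code of your own. Each camera call takes 0.05 s, during which the arm holds its last target. There are 200 camera calls.

### The job

The square post blank stands on end on the planing board: tip it over onto its side so that it lies between the fence and the wedge with its head towards the end stop, then slide it along until its head is home against the stop, and push the wedge in until it grips the blank firmly against the fence. The blank is too thick to grip, and pushed low down it only skids, so push it near the top. Use steady hand pressure only, never more than 30 N on the blank or the wedge, leave the tools and oddments lying about undisturbed, and take your hand away when the blank is held.

Things in the scene. Friction and masses are not known exactly. Their poses are not given: they have to be found in the camera images.
- blank: post blank: square pale baulk 90 x 90 x 220 mm, 0.5 to 1 kg, darker end grain. Origin: centre of its foot (underside at the start); z runs from foot to head, x and y square to its sides. Starts upright, square to the board within 2 deg, 30 to 60 mm short of where it could lie against the stop. Pushed 150 mm or more up it tips (about 3 N), then falls; below 60 mm it skids. Friction 0.45 to 0.75
- blank_head (a point): centre of the blank's other end face (its head, on top at the start)
- jig: planing board, fixed: plywood 440 (x) x 290 (y) x 18 mm. Origin: centre of its underside, z up; +x to its end stop (left, seen from the robot), +y to its wedge (robot's side). At -y a cork-faced fence 45 mm high, bolted 3 to 11 mm clear of the blank, differently each time; at +y a tapered rail 40 mm high. The blank is to lie along x, head to +x, middle near y = 0, flat on the top (z = 18 mm)
- stop_face (a point): middle of the end stop's face that the blank's head must rest on, at board x = 185 mm, z = 38 mm; axes as the board's. The stop is a dark cleat 30 mm thick (x), 155 mm wide (board y -100 to +55 mm), its top 40 mm above the board
- wedge (a joint): travel (m) of the sliding wooden wedge, 0 to 0.115, starts at 0 to 0.015, grows as it is pushed in. Captive on the tapered rail: per mm it goes 0.98 mm along board +x and 0.196 mm along board -y. Drags about 3 N, stays where left; meets the blank and fence between 0.06 and 0.10 as the fence is set, to be felt; then the push climbs 2 to 4 N per mm, and 14 to 20 N sets it firmly for good
- wedge_butt (a point): centre of the wedge's thick end face, which faces board -x and is pushed on: 62 mm wide (y), 55 mm high (from the board's top at z = 18 to z = 73 mm). The wedge is 240 mm long (x) and narrows to 14 mm; its face towards the blank stays parallel to x
- mallet: bystander: joiner's wooden mallet on the bench past the stop, 280 mm long, 135 mm wide, 75 mm high. Origin: middle of its underside
- block_plane: bystander: steel block plane 160 x 48 mm, 58 mm high, on the bench past the stop. Origin: middle of its underside
- try_square: bystander: try square lying flat on the bench, stock 115 mm, blade 150 mm, 16 mm high. Origin: middle of its underside
- glue_bottle: bystander: white glue bottle, 62 mm across, 165 mm high. Origin: middle of its underside
- screw_tin: bystander: open tin of brass screws, 80 mm across, 50 mm high. Origin: middle of its underside
- tape_measure: bystander: black tape measure 70 x 40 mm, 62 mm high. Origin: middle of its underside
- offcut: bystander: small timber offcut 60 x 45 mm standing 110 mm high on the board's right far corner, not the blank. Origin: middle of its underside
- pencil: bystander: flat red carpenter's pencil 187 mm long, 8 mm thick, on the board behind the fence. Origin: middle of its underside
Mind the look-alikes: they are no part of the job. What is shaped like the blank but blue, green or purple is not meant.

How it is judged:
By the outcome, as a careful person would: the job done as asked, in the order asked, and still so for the second after the job is handed in, with the robot touching nothing.
It also fails if it takes over 61 s, if anything falls off the work surface, if the arm or the gripper's body presses on something with over 40 N, if the wrist force passes 120 N, or if a joint passes its speed limit or range.

## Working session

There is one attempt and no reset: what is moved stays moved. The work goes in short steps, Python scripts to look and compute and a tool call to move; the robot and the scene stay as the last step left them, time stands still between calls to the robot, and variables do not carry over. Pictures are saved under pics/ and viewed, at most 10 in all, crops included, and the job is handed in when it is done.

Besides the shell and the picture viewer there is one more tool, called by a JSON object that holds its "name" and its "arguments", one argument or row to a line. servo_tool: Moves the arm, as the interface text tells. Its arguments: {"type":"object","properties":{"deltas":{"type":"array"},"squeeze":{"type":"number"}},"required":["deltas"]}

```bash
mkdir -p pics; python3 - <<'E'
from cell import get_state, optics, bot
import cv2,numpy as np
s=get_state(); print({k:np.round(v,3).tolist() for k,v in s.items()})
for n in("scene","side"):
    c=optics.capture(n); cv2.imwrite(f"pics/{n}0.png",c["frame"][:,:,::-1]); np.savez(f"pics/{n}0.npz",**c); print(n,c["K"].round(1).tolist(),c["pose"].round(4).tolist())
E
```

```text
{'t': 0.0, 'joint_positions': [1.364, 0.69, -0.195, 1.566, 0.157, 0.903, -0.215], 'joint_vel': [-0.001, -0.001, 0.0, -0.001, 0.001, 0.001, -0.002], 'joint_torque': [-0.0, -53.961, -1.266, -15.855, 0.009, 0.01, -0.0], 'position': [0.149, -0.606, 0.23], 'tcp_rot': [-3.117, -0.377, 0.001], 'wrist_force': [0.29, -0.445, 0.332], 'wrist_torque': [-0.007, 0.041, -0.023], 'finger_force': 0.0, 'finger_gap': 0.086}
scene [[508.8, 0.0, 313.8], [0.0, 508.8, 199.1], [0.0, 0.0, 1.0]] [[-0.708, 0.6649, -0.238, 0.8429], [0.7062, 0.6701, -0.2286, 0.2405], [0.0074, -0.3299, -0.944, 1.3654], [0.0, 0.0, 0.0, 1.0]]
side [[444.5, 0.0, 325.6], [0.0, 444.5, 196.8], [0.0, 0.0, 1.0]] [[-0.876, -0.2792, 0.3933, 0.0994], [-0.4823, 0.5041, -0.7164, 0.7708], [0.0017, -0.8172, -0.5763, 0.7808], [0.0, 0.0, 0.0, 1.0]]
```

View pics/scene0.png

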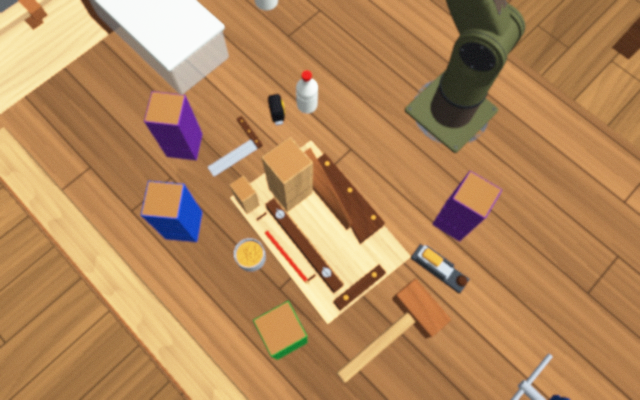

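View pics/side0.png

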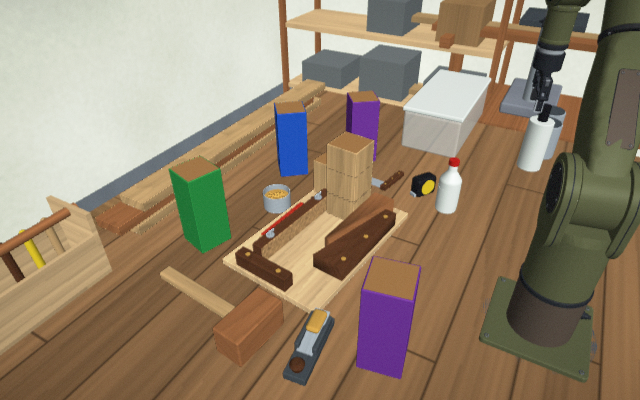

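The scene view shows the board with corners near (314,141), (410,260), (330,322) and (232,197). The end stop is at (358,288), the fence runs (275,208)-(335,285), the blank's top is near (288,160), and the wedge's butt is near (310,152). I'll crop in to refine these.

```bash
cat > h.py <<'E'
import numpy as np,cv2
def ray(c,uv,z):
    d=c["pose"][:3,:3]@np.linalg.inv(c["K"])@np.array([uv[0],uv[1],1.]); o=c["pose"][:3,3]
    return o+d*(z-o[2])/d[2]
def proj(c,p):
    q=np.linalg.inv(c["pose"])@np.append(p,1.); q=c["K"]@q[:3]; return q[:2]/q[2]
E
python3 - <<'E'
import numpy as np,cv2
from h import *
c=dict(np.load("pics/scene0.npz"))
for uv in [(314,141),(410,260),(330,322),(232,197)]: print(ray(c,uv,.018).round(3))
i=cv2.imread("pics/scene0.png")[130:330,222:422]
cv2.imwrite("pics/crop1.png",cv2.resize(i,(600,600),interpolation=cv2.INTER_CUBIC))
c=dict(np.load("pics/side0.npz"))
i=cv2.imread("pics/side0.png")[125:315,215:415]
cv2.imwrite("pics/crop2.png",cv2.resize(i,(600,570),interpolation=cv2.INTER_CUBIC))
E
```

```text
[ 0.376 -0.213  0.018]
[0.442 0.22  0.018]
[0.712 0.182 0.018]
[ 0.662 -0.252  0.018]
```

View pics/crop1.png

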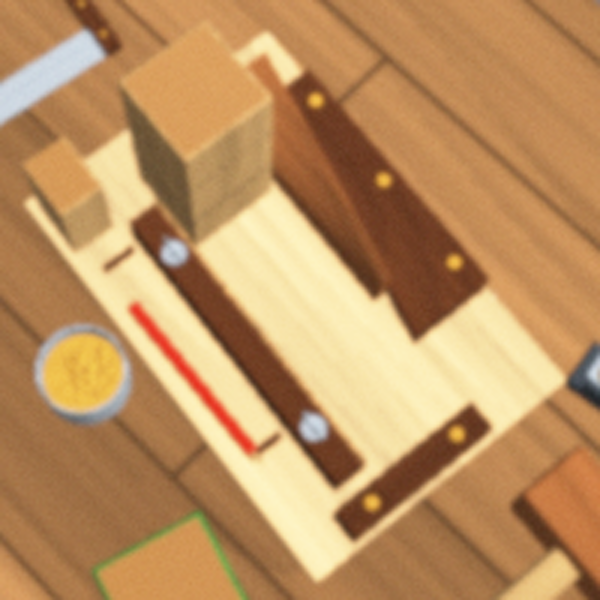

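View pics/crop2.png

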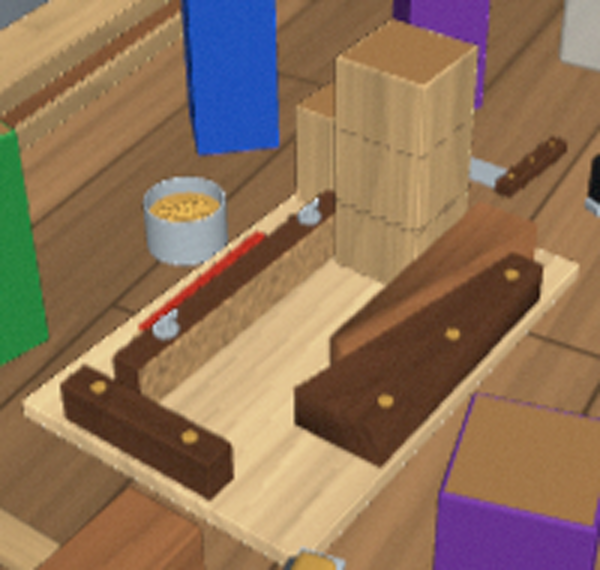

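```bash
cat > m.py <<'E'
from h import *
A=dict(np.load("pics/scene0.npz"));B=dict(np.load("pics/side0.npz"))
a=lambda u,v:(222+(u-1)/3,130+(v-1)/3); b=lambda u,v:(215+(u-1)/3,125+(v-1)/3)
# board corners, scene order: (-x,+y) (+x,+y) (+x,-y) (-x,-y) ; side: three visible
M=np.array([[-.22,.145],[.22,.145],[.22,-.145],[-.22,-.145]])
W=np.array([ray(A,a(*p),.018)[:2] for p in[(268,32),(565,380),(318,580),(28,203)]]+[ray(B,b(*p),.018)[:2] for p in[(579,266),(25,407)]])
M=np.vstack([M,M[[0,2]]])
mc,wc=M.mean(0),W.mean(0); H=(M-mc).T@(W-wc); th=np.arctan2(H[0,1]-H[1,0],H[0,0]+H[1,1])
R=np.array([[np.cos(th),-np.sin(th)],[np.sin(th),np.cos(th)]]); O=wc-R@mc
if __name__=="__main__":
    print("yaw",np.degrees(th),"O",O.round(4)); print("res mm",((W-O-M@R.T)*1e3).round(1).tolist())
    J=lambda p:((R.T@(p[:2]-O))*1e3).round(1)
    for n,c,f,P,z in[("toptop A",A,a,[(206,25),(272,97),(188,158),(122,85)],.238),("top B",B,b,[(393,22),(476,48),(420,86),(336,58)],.238),
      ("foot",A,a,[(195,242)],.018),("foot",B,b,[(385,285)],.018),
      ("stop top inner",A,a,[(335,517),(473,405)],.058),("fence inner top",A,a,[(362,466),(160,207)],.063),
      ("wedge butt top/tip",A,a,[(262,55),(252,62),(303,75)],.073),("rail far",A,a,[(307,72),(415,340),(488,280)],.058),("B butt top",B,b,[(478,202),(536,224)],.073),("tip bottom A",A,a,[(378,298)],.018)]:
        print(n,[J(ray(c,f(*p),z)).tolist() for p in P])
E
python3 m.py
```

```text
yaw 83.33894543051703 O [ 0.5476 -0.0192]
res mm [[2.6, 0.4], [5.4, -2.8], [0.5, -2.8], [-1.5, 1.3], [-0.4, 2.0], [-6.6, 2.0]]
toptop A [[-172.0, 40.3], [-88.6, 43.2], [-88.3, -41.6], [-171.2, -45.4]]
top B [[-170.4, -40.3], [-171.2, 44.7], [-87.4, 40.9], [-86.2, -42.8]]
foot [[-92.0, -43.7]]
foot [[-87.3, 12.9]]
stop top inner [[187.7, -105.3], [187.1, 49.6]]
fence inner top [[168.9, -60.7], [-125.2, -55.8]]
wedge butt top/tip [[-183.3, 106.9], [-183.5, 95.2], [-144.0, 124.2]]
rail far [[-149.1, 133.6], [111.4, 47.3], [109.4, 134.0]]
B butt top [[-183.4, 51.8], [-183.7, 112.9]]
tip bottom A [[54.5, 55.5]]
```

The crops agree. Board yaw is about 83.3°, the blank is centred at board x of about -129 mm, and the wedge butt is at board (-183, 82) mm. Next I'll work out the moves.

```bash
cat > st.py <<'E'
from m import *
from cell import get_state
from scipy.spatial.transform import Rotation as Ro
s=get_state(); r=Ro.from_rotvec(s["tcp_rot"]); p=np.array(s["position"])
j=R.T@(p[:2]-O); f=np.array(s["wrist_force"]); m=r.as_matrix()
print("t",round(s["t"],2),"board xy mm",(j*1e3).round(1),"z",round(p[2]*1e3,1),"F board",(R.T@f[:2]).round(1),f[2].round(1),
 "tool -y vs board x deg",round(np.degrees(np.arctan2(-m[1,1],-m[0,1])-th),2),"tilt",np.degrees(np.arccos(-m[2,2])).round(2),"gap",round(s["finger_gap"],3))
E
python3 - <<'E'
from m import *
from st import p,m as T
for n,uv,z in[("bottle",(307,108),0),("tape",(278,120),0),("purple foot",(182,158),0),("crate corner",(182,90),0),("blue foot",(180,238),0)]: print(n,ray(A,uv,z).round(3))
g=np.append(O+R@[-.217,0.],.195); print("goal",g,"tool delta mm",(T.T@(g-p)*1e3).round(1))
E
```

```text
t 0.1 board xy mm [-629.5  327.9] z 230.6 F board [0.1 1.3] 0.1 tool -y vs board x deg 20.46 tilt 0.09 gap 0.086
bottle [ 0.307 -0.312  0.   ]
tape [ 0.397 -0.344  0.   ]
purple foot [ 0.682 -0.451  0.   ]
crate corner [ 0.536 -0.626  0.   ]
blue foot [ 0.842 -0.27   0.   ]
goal [ 0.52243964 -0.23469831  0.195     ] tool delta mm [ 451.5 -271.8   36. ]
```

{"name": "servo_tool", "arguments": {
  "deltas": [
    {"grip":0,"rz":0.179},
    {"grip":0,"rz":0.179},
    {"grip":0,"dx":0.036,"dy":-0.045},
    {"grip":0,"dx":0.036,"dy":-0.045},
    {"grip":0,"dx":0.036,"dy":-0.045}
  ]
}}

```text
invalid input
```

{"name": "servo_tool", "arguments": {
  "deltas": [
    {"grip":0,"dx":0.036,"dy":-0.045},
    {"grip":0,"dx":0.036,"dy":-0.045},
    {"grip":0,"dx":0.036,"dy":-0.045},
    {"grip":0,"dx":0.036,"dy":-0.045},
    {"grip":0,"dx":0.036,"dy":-0.045}
  ]
}}

```text
invalid input
```

```bash
python3 st.py
```

```text
t 0.1 board xy mm [-629.5  327.9] z 230.6 F board [0.1 1.3] 0.1 tool -y vs board x deg 20.46 tilt 0.09 gap 0.086
```

{"name": "servo_tool", "arguments": {
  "deltas": [
    {"grip":0,"dx":0,"dy":0,"dz":0,"rx":0,"ry":0,"rz":0.179},
    {"grip":0,"dx":0,"dy":0,"dz":0,"rx":0,"ry":0,"rz":0.179},
    {"grip":0,"dx":0.036,"dy":-0.045,"dz":0,"rx":0,"ry":0,"rz":0},
    {"grip":0,"dx":0.036,"dy":-0.045,"dz":0,"rx":0,"ry":0,"rz":0},
    {"grip":0,"dx":0.036,"dy":-0.045,"dz":0,"rx":0,"ry":0,"rz":0}
  ]
}}

```text
t: 0.72
position: [0.2732, -0.484, 0.231]
tcp_rot: [-3.136, 0.184, 0.0]
wrist_force: [0.4, -0.7, -1.1]
finger_gap: 0.0003
finger_force: 0.0
```

{"name": "servo_tool", "arguments": {
  "deltas": [
    {"grip":0,"dx":0.036,"dy":-0.045,"dz":0,"rx":0,"ry":0,"rz":0},
    {"grip":0,"dx":0.036,"dy":-0.045,"dz":0,"rx":0,"ry":0,"rz":0},
    {"grip":0,"dx":0.036,"dy":-0.045,"dz":0,"rx":0,"ry":0,"rz":0},
    {"grip":0,"dx":0.036,"dy":-0.045,"dz":0,"rx":0,"ry":0,"rz":0},
    {"grip":0,"dx":0.036,"dy":-0.03,"dz":0.01,"rx":0,"ry":0,"rz":0}
  ]
}}

```text
t: 1.35
position: [0.4772, -0.2956, 0.2216]
tcp_rot: [-3.136, 0.18, -0.001]
wrist_force: [-0.4, -1.5, 0.4]
finger_gap: 0.0004
finger_force: 0.0
```

```bash
python3 st.py
```

```text
t 1.35 board xy mm [-282.7   37.8] z 221.6 F board [-1.5  0.2] 0.4 tool -y vs board x deg 0.08 tilt 0.06 gap 0.0
```

{"name": "servo_tool", "arguments": {
  "deltas": [
    {"grip":0,"dx":0.02,"dy":-0.025,"dz":0.014,"rx":0,"ry":0,"rz":0},
    {"grip":0,"dx":0.019,"dy":-0.025,"dz":0.013,"rx":0,"ry":0,"rz":0},
    {"grip":0,"dx":0,"dy":-0.01,"dz":0,"rx":0,"ry":0,"rz":0},
    {"grip":0,"dx":0,"dy":-0.006,"dz":0,"rx":0,"ry":0,"rz":0},
    {"grip":0,"dx":0,"dy":-0.006,"dz":0,"rx":0,"ry":0,"rz":0}
  ]
}}

```text
t: 1.98
position: [0.5217, -0.2323, 0.1949]
tcp_rot: [3.135, -0.187, 0.0]
wrist_force: [-1.5, 0.7, 0.6]
finger_gap: -0.0002
finger_force: 0.0
```

```bash
python3 st.py
```

```text
t 1.98 board xy mm [-214.7    1. ] z 194.9 F board [0.6 1.6] 0.6 tool -y vs board x deg -0.18 tilt 0.07 gap -0.0
```

{"name": "servo_tool", "arguments": {
  "deltas": [
    {"grip":0,"dx":0,"dy":-0.005,"dz":0,"rx":0,"ry":0,"rz":0},
    {"grip":0,"dx":0,"dy":-0.005,"dz":0,"rx":0,"ry":0,"rz":0},
    {"grip":0,"dx":0,"dy":-0.005,"dz":0,"rx":0,"ry":0,"rz":0},
    {"grip":0,"dx":0,"dy":-0.005,"dz":0,"rx":0,"ry":0,"rz":0},
    {"grip":0,"dx":0,"dy":-0.005,"dz":0,"rx":0,"ry":0,"rz":0}
  ]
}}

```text
t: 2.6
position: [0.5263, -0.211, 0.1973]
tcp_rot: [3.129, -0.189, 0.007]
wrist_force: [-5.7, -9.4, 22.1]
finger_gap: -0.0002
finger_force: 12.1
```

```bash
python3 st.py
```

```text
t 2.6 board xy mm [-193.    -1.1] z 197.3 F board [-10.    4.6] 22.1 tool -y vs board x deg -0.27 tilt 0.46 gap -0.0
```

```bash
python3 - <<'E'
from cell import optics
import cv2
c=optics.capture("side"); cv2.imwrite("pics/s1.png",cv2.resize(c["frame"][60:260,230:430,::-1],(600,600),interpolation=cv2.INTER_CUBIC))
E
python3 st.py
```

```text
t 2.65 board xy mm [-192.3   -1.3] z 197.6 F board [-7.9  3.8] 18.8 tool -y vs board x deg -0.23 tilt 0.47 gap -0.0
```

View pics/s1.png

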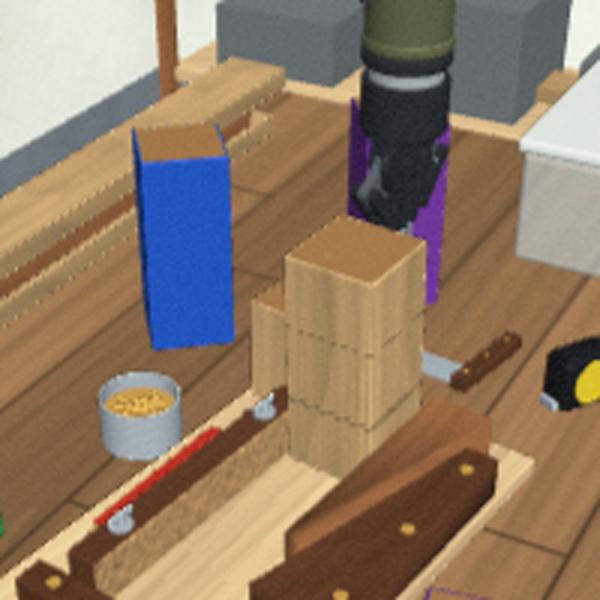

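The picture shows the blank still upright at crop (355,340). The gripper's linkage, which flares along the closing axis, is resting on the blank's top edge near (390,225). I'll back off and turn the tool 90° so its narrow side faces the blank.

{"name": "servo_tool", "arguments": {
  "deltas": [
    {"grip":0,"dx":0,"dy":0.012,"dz":0,"rx":0,"ry":0,"rz":0},
    {"grip":0,"dx":0,"dy":0.03,"dz":0,"rx":0,"ry":0,"rz":0},
    {"grip":0,"dx":0,"dy":0.02,"dz":0,"rx":0,"ry":0,"rz":-0.18},
    {"grip":0,"dx":0,"dy":0,"dz":0,"rx":0,"ry":0,"rz":-0.18},
    {"grip":0,"dx":0,"dy":0,"dz":0,"rx":0,"ry":0,"rz":-0.18}
  ]
}}

```text
t: 3.28
position: [0.5179, -0.2681, 0.194]
tcp_rot: [-3.07, -0.667, 0.001]
wrist_force: [-1.5, 0.7, 0.6]
finger_gap: 0.0002
finger_force: 0.0
```

{"name": "servo_tool", "arguments": {
  "deltas": [
    {"grip":0,"dx":0,"dy":0,"dz":0,"rx":0,"ry":0,"rz":-0.18},
    {"grip":0,"dx":0,"dy":0,"dz":0,"rx":0,"ry":0,"rz":-0.18},
    {"grip":0,"dx":0,"dy":0,"dz":0,"rx":0,"ry":0,"rz":-0.18},
    {"grip":0,"dx":0,"dy":0,"dz":0,"rx":0,"ry":0,"rz":-0.18},
    {"grip":0,"dx":0,"dy":0,"dz":0,"rx":0,"ry":0,"rz":-0.18}
  ]
}}

```text
t: 3.9
position: [0.518, -0.2678, 0.194]
tcp_rot: [-2.473, -1.936, 0.0]
wrist_force: [0.6, -0.3, -0.5]
finger_gap: -0.0
finger_force: 0.0
```

```bash
python3 st.py; python3 - <<'E'
from cell import *
print(get_state()["joint_positions"])
import cv2,numpy as np
c=optics.capture("scene"); cv2.imwrite("pics/s2.png",cv2.resize(c["frame"][110:330,202:422,::-1],(600,600),interpolation=cv2.INTER_CUBIC))
E
```

```text
t 3.9 board xy mm [-250.4    0.6] z 194.0 F board [-0.2 -0.6] -0.5 tool -y vs board x deg 82.78 tilt 0.03 gap -0.0
[ 0.66210964  0.70887367 -0.45754617  1.72569585  0.41064145  0.80409061
 -0.23140546]
```

View pics/s2.png

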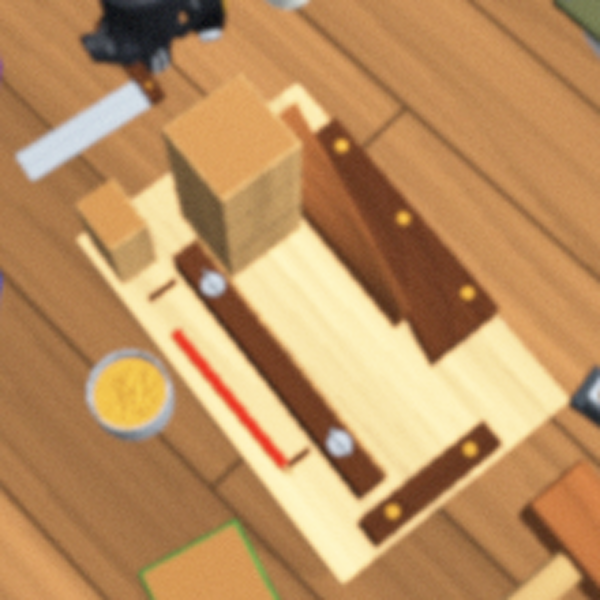

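The blank is unmoved, with its top at crop (163-300, 75-200), and the fence, wedge and oddments are as they were. I'll finish the turn and approach again.

{"name": "servo_tool", "arguments": {
  "deltas": [
    {"grip":0,"dx":0,"dy":0,"dz":0.003,"rx":0,"ry":0,"rz":-0.126},
    {"grip":0,"dx":0.02,"dy":0,"dz":0,"rx":0,"ry":0,"rz":0},
    {"grip":0,"dx":0.02,"dy":0,"dz":0,"rx":0,"ry":0,"rz":0},
    {"grip":0,"dx":0.005,"dy":0,"dz":0,"rx":0,"ry":0,"rz":0},
    {"grip":0,"dx":0.005,"dy":0,"dz":0,"rx":0,"ry":0,"rz":0}
  ]
}}

```text
t: 4.58
position: [0.5245, -0.2176, 0.1915]
tcp_rot: [2.352, 2.082, -0.001]
wrist_force: [1.0, -0.4, 0.3]
finger_gap: 0.0003
finger_force: 0.0
```

{"name": "servo_tool", "arguments": {
  "deltas": [
    {"grip":0,"dx":0.004,"dy":0,"dz":0,"rx":0,"ry":0,"rz":0},
    {"grip":0,"dx":0.004,"dy":0,"dz":0,"rx":0,"ry":0,"rz":0},
    {"grip":0,"dx":0.004,"dy":0,"dz":0,"rx":0,"ry":0,"rz":0},
    {"grip":0,"dx":0.004,"dy":0,"dz":0,"rx":0,"ry":0,"rz":0},
    {"grip":0,"dx":0.004,"dy":0,"dz":0,"rx":0,"ry":0,"rz":0}
  ]
}}

```text
t: 5.2
position: [0.5268, -0.1985, 0.1913]
tcp_rot: [2.353, 2.081, -0.0]
wrist_force: [0.2, -0.7, 0.7]
finger_gap: -0.0002
finger_force: 0.0
```

```bash
python3 st.py
```

```text
t 5.2 board xy mm [-1.805e+02 -1.000e-01] z 191.3 F board [-0.6 -0.3] 0.7 tool -y vs board x deg 89.64 tilt 0.03 gap -0.0
```

Still free of contact, so I'll carry on slowly.

{"name": "servo_tool", "arguments": {
  "deltas": [
    {"grip":0,"dx":0.004,"dy":0,"dz":0,"rx":0,"ry":0,"rz":0},
    {"grip":0,"dx":0.004,"dy":0,"dz":0,"rx":0,"ry":0,"rz":0},
    {"grip":0,"dx":0.004,"dy":0,"dz":0,"rx":0,"ry":0,"rz":0},
    {"grip":0,"dx":0.004,"dy":0,"dz":0,"rx":0,"ry":0,"rz":0},
    {"grip":0,"dx":0.004,"dy":0,"dz":0,"rx":0,"ry":0,"rz":0}
  ]
}}

```text
t: 5.82
position: [0.5293, -0.1781, 0.1913]
tcp_rot: [-2.353, -2.082, -0.0]
wrist_force: [-0.4, -2.0, 1.1]
finger_gap: -0.0002
finger_force: 1.0
```

```bash
python3 st.py
```

```text
t 5.83 board xy mm [-159.9   -0.2] z 191.3 F board [-2.   0.2] 1.1 tool -y vs board x deg 89.68 tilt 0.01 gap -0.0
```

{"name": "servo_tool", "arguments": {
  "deltas": [
    {"grip":0,"dx":0.005,"dy":0,"dz":0,"rx":0,"ry":0,"rz":0},
    {"grip":0,"dx":0.005,"dy":0,"dz":0,"rx":0,"ry":0,"rz":0},
    {"grip":0,"dx":0.005,"dy":0,"dz":0,"rx":0,"ry":0,"rz":0},
    {"grip":0,"dx":0.005,"dy":0,"dz":0,"rx":0,"ry":0,"rz":0},
    {"grip":0,"dx":0.005,"dy":0,"dz":0,"rx":0,"ry":0,"rz":0}
  ]
}}

```text
t: 6.45
position: [0.5322, -0.153, 0.1912]
tcp_rot: [-2.352, -2.082, -0.0]
wrist_force: [0.4, 0.4, 0.4]
finger_gap: 0.0
finger_force: 0.3
```

{"name": "servo_tool", "arguments": {
  "deltas": [
    {"grip":0,"dx":0.005,"dy":0,"dz":0,"rx":0,"ry":0,"rz":0},
    {"grip":0,"dx":0.005,"dy":0,"dz":0,"rx":0,"ry":0,"rz":0},
    {"grip":0,"dx":0.005,"dy":0,"dz":0,"rx":0,"ry":0,"rz":0},
    {"grip":0,"dx":0.005,"dy":0,"dz":0,"rx":0,"ry":0,"rz":0},
    {"grip":0,"dx":0.005,"dy":0,"dz":0,"rx":0,"ry":0,"rz":0}
  ]
}}

```text
t: 7.08
position: [0.5353, -0.1285, 0.1913]
tcp_rot: [-2.353, -2.082, 0.0]
wrist_force: [-0.0, -0.1, 0.6]
finger_gap: -0.0001
finger_force: 0.0
```

```bash
python3 st.py
```

```text
t 7.08 board xy mm [-110.    -0.5] z 191.3 F board [-0.1  0. ] 0.6 tool -y vs board x deg 89.68 tilt 0.0 gap -0.0
```

{"name": "servo_tool", "arguments": {
  "deltas": [
    {"grip":0,"dx":-0.015,"dy":0,"dz":0,"rx":0,"ry":0,"rz":0},
    {"grip":0,"dx":-0.015,"dy":0,"dz":0,"rx":0,"ry":0,"rz":0},
    {"grip":0,"dx":0,"dy":0,"dz":0,"rx":0,"ry":0,"rz":0},
    {"grip":0,"dx":0,"dy":0,"dz":0,"rx":0,"ry":0,"rz":0},
    {"grip":0,"dx":0,"dy":0,"dz":0,"rx":0,"ry":0,"rz":0}
  ]
}}

```text
t: 7.7
position: [0.5317, -0.1581, 0.1913]
tcp_rot: [-2.352, -2.083, -0.001]
wrist_force: [0.3, 0.2, 0.1]
finger_gap: -0.0001
finger_force: 0.0
```

```bash
python3 st.py; python3 - <<'E'
from cell import *
import cv2,numpy as np
c=optics.capture("side");d=optics.capture("scene")
f=lambda c,y,x:cv2.resize(c["frame"][y:y+200,x:x+200,::-1],(400,400),interpolation=cv2.INTER_CUBIC)
cv2.imwrite("pics/s3.png",np.hstack([f(d,130,222),f(c,125,215)]))
E
```

```text
t 7.7 board xy mm [-139.9   -0.4] z 191.3 F board [ 0.2 -0.3] 0.1 tool -y vs board x deg 89.71 tilt 0.03 gap -0.0
```

View pics/s3.png

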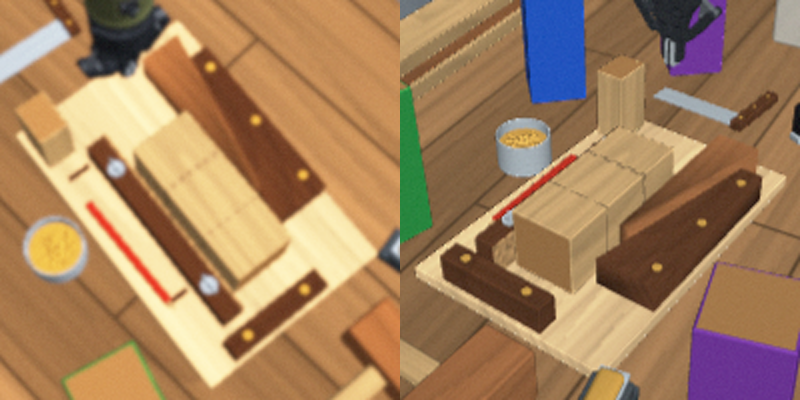

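The blank lies flat between fence and wedge, its top spanning left-crop (135,155), (188,112), (288,240) and (235,285). Next I'll measure where its foot is.

```bash
python3 - <<'E'
from m import *
for uv in[(135,155),(188,112),(288,240),(235,285)]:
    print(((R.T@(ray(A,(222+uv[0]/2,130+uv[1]/2),.108)[:2]-O))*1e3).round(1))
E
```

```text
[-68.  -47.9]
[-72.3  43.5]
[141.6  35.6]
[144.7 -53.5]
```

{"name": "servo_tool", "arguments": {
  "deltas": [
    {"grip":0,"dx":0.005,"dy":0.004,"dz":0.045,"rx":0,"ry":0,"rz":0},
    {"grip":0,"dx":0.005,"dy":0,"dz":0.045,"rx":0,"ry":0,"rz":0},
    {"grip":0,"dx":0,"dy":0,"dz":0.04,"rx":0,"ry":0,"rz":0},
    {"grip":0,"dx":0.015,"dy":0,"dz":0.003,"rx":0,"ry":0,"rz":0},
    {"grip":0,"dx":0.01,"dy":0,"dz":0,"rx":0,"ry":0,"rz":0}
  ]
}}

```text
t: 8.43
position: [0.541, -0.1222, 0.0593]
tcp_rot: [2.351, 2.084, 0.003]
wrist_force: [0.4, 0.2, 0.7]
finger_gap: 0.0001
finger_force: 0.0
```

```bash
python3 st.py
```

```text
t 8.43 board xy mm [-103.1   -5.4] z 59.3 F board [ 0.2 -0.3] 0.7 tool -y vs board x deg 89.77 tilt 0.12 gap 0.0
```

{"name": "servo_tool", "arguments": {
  "deltas": [
    {"grip":0,"dx":0.005,"dy":0,"dz":0,"rx":0,"ry":0,"rz":0},
    {"grip":0,"dx":0.005,"dy":0,"dz":0,"rx":0,"ry":0,"rz":0},
    {"grip":0,"dx":0.005,"dy":0,"dz":0,"rx":0,"ry":0,"rz":0},
    {"grip":0,"dx":0.004,"dy":0,"dz":0,"rx":0,"ry":0,"rz":0},
    {"grip":0,"dx":0.004,"dy":0,"dz":0,"rx":0,"ry":0,"rz":0}
  ]
}}

```text
t: 9.05
position: [0.5419, -0.1058, 0.0588]
tcp_rot: [2.354, 2.076, -0.008]
wrist_force: [-1.2, -8.3, 3.9]
finger_gap: -0.0005
finger_force: 0.0
```

{"name": "servo_tool", "arguments": {
  "deltas": [
    {"grip":0,"dx":0.004,"dy":0,"dz":0,"rx":0,"ry":0,"rz":0},
    {"grip":0,"dx":0.004,"dy":0,"dz":0,"rx":0,"ry":0,"rz":0},
    {"grip":0,"dx":0.004,"dy":0,"dz":0,"rx":0,"ry":0,"rz":0},
    {"grip":0,"dx":0.003,"dy":0,"dz":0,"rx":0,"ry":0,"rz":0},
    {"grip":0,"dx":0.003,"dy":0,"dz":0,"rx":0,"ry":0,"rz":0}
  ]
}}

```text
t: 9.68
position: [0.5442, -0.0879, 0.0587]
tcp_rot: [2.354, 2.075, -0.007]
wrist_force: [-1.3, -7.2, 3.2]
finger_gap: 0.0001
finger_force: 0.0
```

```bash
python3 st.py
```

```text
t 9.68 board xy mm [-68.6  -4.6] z 58.7 F board [-7.3  0.5] 3.2 tool -y vs board x deg 89.46 tilt 0.32 gap 0.0
```

{"name": "servo_tool", "arguments": {
  "deltas": [
    {"grip":0,"dx":0.003,"dy":0,"dz":0,"rx":0,"ry":0,"rz":0},
    {"grip":0,"dx":0.003,"dy":0,"dz":0,"rx":0,"ry":0,"rz":0},
    {"grip":0,"dx":0.003,"dy":0,"dz":0,"rx":0,"ry":0,"rz":0},
    {"grip":0,"dx":0.002,"dy":0,"dz":0,"rx":0,"ry":0,"rz":0},
    {"grip":0,"dx":0.002,"dy":0,"dz":0,"rx":0,"ry":0,"rz":0}
  ]
}}

```text
t: 10.3
position: [0.5458, -0.0751, 0.0588]
tcp_rot: [2.354, 2.075, -0.007]
wrist_force: [-1.4, -7.1, 3.8]
finger_gap: 0.0001
finger_force: 0.0
```

```bash
python3 st.py
```

```text
t 10.3 board xy mm [-55.7  -4.7] z 58.8 F board [-7.2  0.6] 3.8 tool -y vs board x deg 89.46 tilt 0.33 gap 0.0
```

{"name": "servo_tool", "arguments": {
  "deltas": [
    {"grip":0,"dx":0.002,"dy":0,"dz":0,"rx":0,"ry":0,"rz":0},
    {"grip":0,"dx":0.002,"dy":0,"dz":0,"rx":0,"ry":0,"rz":0},
    {"grip":0,"dx":0.002,"dy":0,"dz":0,"rx":0,"ry":0,"rz":0},
    {"grip":0,"dx":0.002,"dy":0,"dz":0,"rx":0,"ry":0,"rz":0},
    {"grip":0,"dx":0.002,"dy":0,"dz":0,"rx":0,"ry":0,"rz":0}
  ]
}}

```text
t: 10.92
position: [0.5462, -0.071, 0.0588]
tcp_rot: [2.355, 2.068, -0.018]
wrist_force: [-0.8, -18.9, 5.3]
finger_gap: 0.0001
finger_force: 0.0
```

```bash
python3 st.py
```

```text
t 10.93 board xy mm [-51.6  -4.6] z 58.8 F board [-18.9  -1.4] 5.3 tool -y vs board x deg 89.23 tilt 0.79 gap 0.0
```

The blank is home: the push jumped to 19 N and it stopped. Now I'll go round to the wedge butt.

{"name": "servo_tool", "arguments": {
  "deltas": [
    {"grip":0,"dx":-0.04,"dy":0,"dz":0,"rx":0,"ry":0,"rz":0},
    {"grip":0,"dx":-0.05,"dy":0,"dz":0,"rx":0,"ry":0,"rz":0},
    {"grip":0,"dx":-0.05,"dy":0,"dz":0,"rx":0,"ry":0,"rz":0},
    {"grip":0,"dx":-0.05,"dy":0,"dz":0,"rx":0,"ry":0,"rz":0},
    {"grip":0,"dx":0,"dy":-0.03,"dz":0,"rx":0,"ry":0,"rz":0}
  ]
}}

```text
t: 11.55
position: [0.4952, -0.2524, 0.0583]
tcp_rot: [2.358, 2.067, -0.0]
wrist_force: [-0.7, 1.2, -0.1]
finger_gap: 0.0
finger_force: 0.0
```

{"name": "servo_tool", "arguments": {
  "deltas": [
    {"grip":0,"dx":0,"dy":-0.03,"dz":0.003,"rx":0,"ry":0,"rz":0},
    {"grip":0,"dx":0,"dy":-0.027,"dz":0.003,"rx":0,"ry":0,"rz":0},
    {"grip":0,"dx":0.005,"dy":0,"dz":0.003,"rx":0,"ry":0,"rz":0},
    {"grip":0,"dx":0.005,"dy":0,"dz":0,"rx":0,"ry":0,"rz":0},
    {"grip":0,"dx":0.005,"dy":0,"dz":0,"rx":0,"ry":0,"rz":0}
  ]
}}

```text
t: 12.18
position: [0.4418, -0.2234, 0.0494]
tcp_rot: [2.351, 2.082, 0.003]
wrist_force: [0.4, -0.0, -1.3]
finger_gap: -0.0
finger_force: 0.0
```

```bash
python3 st.py; python3 - <<'E'
from cell import *
import cv2,numpy as np
c=optics.capture("side");d=optics.capture("scene")
f=lambda c,y,x:cv2.resize(c["frame"][y:y+200,x:x+200,::-1],(400,400),interpolation=cv2.INTER_CUBIC)
cv2.imwrite("pics/s4.png",np.hstack([f(d,130,222),f(c,125,215)]))
E
```

```text
t 12.18 board xy mm [-215.1   81.4] z 49.4 F board [ 0.  -0.4] -1.3 tool -y vs board x deg 89.71 tilt 0.13 gap -0.0
```

View pics/s4.png

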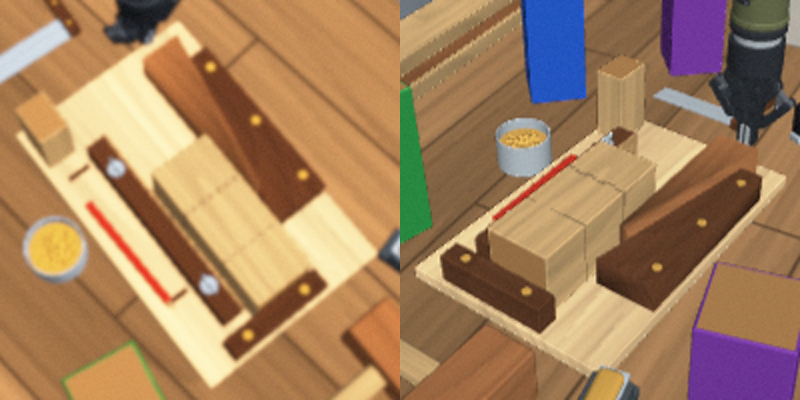

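The blank's head is against the stop at left-crop (285,285), and the fingers are behind the wedge butt at right-crop (745,130). Now I'll push the wedge along its rail direction.

{"name": "servo_tool", "arguments": {
  "deltas": [
    {"grip":0,"dx":0.006,"dy":0,"dz":0,"rx":0,"ry":0,"rz":0},
    {"grip":0,"dx":0.006,"dy":0,"dz":0,"rx":0,"ry":0,"rz":0},
    {"grip":0,"dx":0.006,"dy":0,"dz":0,"rx":0,"ry":0,"rz":0},
    {"grip":0,"dx":0.006,"dy":0,"dz":0,"rx":0,"ry":0,"rz":0},
    {"grip":0,"dx":0.006,"dy":0.001,"dz":0,"rx":0,"ry":0,"rz":0}
  ]
}}

```text
t: 12.9
position: [0.4454, -0.1952, 0.0494]
tcp_rot: [2.352, 2.079, -0.0]
wrist_force: [1.9, -4.8, -2.4]
finger_gap: 0.0003
finger_force: 1.9
```

{"name": "servo_tool", "arguments": {
  "deltas": [
    {"grip":0,"dx":0.006,"dy":0.0012,"dz":0,"rx":0,"ry":0,"rz":0},
    {"grip":0,"dx":0.006,"dy":0.0012,"dz":0,"rx":0,"ry":0,"rz":0},
    {"grip":0,"dx":0.006,"dy":0.0012,"dz":0,"rx":0,"ry":0,"rz":0},
    {"grip":0,"dx":0.006,"dy":0.0012,"dz":0,"rx":0,"ry":0,"rz":0},
    {"grip":0,"dx":0.006,"dy":0.0012,"dz":0,"rx":0,"ry":0,"rz":0}
  ]
}}

```text
t: 13.52
position: [0.4546, -0.1659, 0.0494]
tcp_rot: [2.353, 2.08, -0.001]
wrist_force: [2.5, -6.4, -0.9]
finger_gap: -0.0001
finger_force: 3.8
```

```bash
python3 st.py
```

```text
t 13.53 board xy mm [-156.6   75.4] z 49.4 F board [-6.1 -3.3] -0.9 tool -y vs board x deg 89.62 tilt 0.09 gap -0.0
```

{"name": "servo_tool", "arguments": {
  "deltas": [
    {"grip":0,"dx":0.005,"dy":0.001,"dz":0,"rx":0,"ry":0,"rz":0},
    {"grip":0,"dx":0.004,"dy":0.0008,"dz":0,"rx":0,"ry":0,"rz":0},
    {"grip":0,"dx":0.004,"dy":0.0008,"dz":0,"rx":0,"ry":0,"rz":0},
    {"grip":0,"dx":0.004,"dy":0.0008,"dz":0,"rx":0,"ry":0,"rz":0},
    {"grip":0,"dx":0.004,"dy":0.0008,"dz":0,"rx":0,"ry":0,"rz":0}
  ]
}}

```text
t: 14.15
position: [0.46, -0.1491, 0.0495]
tcp_rot: [2.355, 2.075, -0.009]
wrist_force: [1.5, -12.5, -0.7]
finger_gap: 0.0001
finger_force: 6.0
```

```bash
python3 st.py
```

```text
t 14.15 board xy mm [-139.2   71.9] z 49.5 F board [-12.3  -2.9] -0.7 tool -y vs board x deg 89.41 tilt 0.37 gap 0.0
```

{"name": "servo_tool", "arguments": {
  "deltas": [
    {"grip":0,"dx":0.002,"dy":0.0004,"dz":0,"rx":0,"ry":0,"rz":0},
    {"grip":0,"dx":0.002,"dy":0.0004,"dz":0,"rx":0,"ry":0,"rz":0},
    {"grip":0,"dx":0.001,"dy":0.0002,"dz":0,"rx":0,"ry":0,"rz":0},
    {"grip":0,"dx":0,"dy":0,"dz":0,"rx":0,"ry":0,"rz":0},
    {"grip":0,"dx":0,"dy":0,"dz":0,"rx":0,"ry":0,"rz":0}
  ]
}}

```text
t: 14.78
position: [0.4617, -0.144, 0.0495]
tcp_rot: [2.355, 2.075, -0.008]
wrist_force: [1.9, -12.0, -0.1]
finger_gap: -0.0001
finger_force: 5.6
```

```bash
python3 st.py
```

```text
t 14.78 board xy mm [-133.9   70.9] z 49.5 F board [-11.7  -3.2] -0.1 tool -y vs board x deg 89.44 tilt 0.33 gap -0.0
```

Force is steady near 12 N while the wedge slides, so it is shifting the blank towards the fence. I'll continue gently.

{"name": "servo_tool", "arguments": {
  "deltas": [
    {"grip":0,"dx":0.002,"dy":0.0004,"dz":0,"rx":0,"ry":0,"rz":0},
    {"grip":0,"dx":0.002,"dy":0.0004,"dz":0,"rx":0,"ry":0,"rz":0},
    {"grip":0,"dx":0.002,"dy":0.0004,"dz":0,"rx":0,"ry":0,"rz":0},
    {"grip":0,"dx":0.002,"dy":0.0004,"dz":0,"rx":0,"ry":0,"rz":0},
    {"grip":0,"dx":0,"dy":0,"dz":0,"rx":0,"ry":0,"rz":0}
  ]
}}

```text
t: 15.4
position: [0.463, -0.1396, 0.0495]
tcp_rot: [2.357, 2.07, -0.016]
wrist_force: [1.0, -18.0, -0.2]
finger_gap: -0.0001
finger_force: 8.9
```

```bash
python3 st.py
```

```text
t 15.4 board xy mm [-129.4   70.1] z 49.5 F board [-17.8  -3.1] -0.2 tool -y vs board x deg 89.25 tilt 0.64 gap -0.0
```

{"name": "servo_tool", "arguments": {
  "deltas": [
    {"grip":0,"dx":0.001,"dy":0.0002,"dz":0,"rx":0,"ry":0,"rz":0},
    {"grip":0,"dx":0.001,"dy":0.0002,"dz":0,"rx":0,"ry":0,"rz":0},
    {"grip":0,"dx":0.001,"dy":0.0002,"dz":0,"rx":0,"ry":0,"rz":0},
    {"grip":0,"dx":0.001,"dy":0,"dz":0,"rx":0,"ry":0,"rz":0},
    {"grip":0,"dx":0,"dy":0,"dz":0,"rx":0,"ry":0,"rz":0}
  ]
}}

```text
t: 16.02
position: [0.4629, -0.1394, 0.0496]
tcp_rot: [2.359, 2.064, -0.024]
wrist_force: [0.7, -24.6, 1.4]
finger_gap: 0.0001
finger_force: 12.4
```

```bash
python3 st.py
```

```text
t 16.02 board xy mm [-129.2   70.1] z 49.6 F board [-24.3  -3.6] 1.4 tool -y vs board x deg 89.04 tilt 0.94 gap 0.0
```

At 24.5 N the wedge no longer advances, so it is set. I'll withdraw the hand and check.

{"name": "servo_tool", "arguments": {
  "deltas": [
    {"grip":0,"dx":-0.02,"dy":0,"dz":0,"rx":0,"ry":0,"rz":0},
    {"grip":0,"dx":-0.04,"dy":0,"dz":0,"rx":0,"ry":0,"rz":0},
    {"grip":0,"dx":-0.04,"dy":0,"dz":0,"rx":0,"ry":0,"rz":0},
    {"grip":0,"dx":-0.02,"dy":0,"dz":-0.03,"rx":0,"ry":0,"rz":0},
    {"grip":0,"dx":0,"dy":0,"dz":-0.05,"rx":0,"ry":0,"rz":0}
  ]
}}

```text
t: 16.65
position: [0.4488, -0.2476, 0.1286]
tcp_rot: [-2.35, -2.076, 0.004]
wrist_force: [0.3, -0.1, 0.6]
finger_gap: -0.0001
finger_force: 0.0
```

{"name": "servo_tool", "arguments": {
  "deltas": [
    {"grip":0,"dx":0,"dy":0,"dz":-0.05,"rx":0,"ry":0,"rz":0},
    {"grip":0,"dx":0,"dy":0,"dz":-0.05,"rx":0,"ry":0,"rz":0},
    {"grip":0,"dx":0,"dy":0,"dz":0,"rx":0,"ry":0,"rz":0},
    {"grip":0,"dx":0,"dy":0,"dz":0,"rx":0,"ry":0,"rz":0},
    {"grip":0,"dx":0,"dy":0,"dz":0,"rx":0,"ry":0,"rz":0}
  ]
}}

```text
t: 17.27
position: [0.4504, -0.2467, 0.2278]
tcp_rot: [-2.349, -2.081, 0.002]
wrist_force: [0.0, 0.5, -0.6]
finger_gap: 0.0
finger_force: 0.0
```

```bash
python3 st.py; python3 - <<'E'
from cell import *
import cv2,numpy as np
c=optics.capture("side");d=optics.capture("scene")
f=lambda c,y,x:cv2.resize(c["frame"][y:y+200,x:x+200,::-1],(400,400),interpolation=cv2.INTER_CUBIC)
cv2.imwrite("pics/s5.png",np.hstack([f(d,130,222),f(c,125,215)]))
E
```

```text
t 17.27 board xy mm [-237.3   70.2] z 227.8 F board [0.5 0. ] -0.6 tool -y vs board x deg 89.73 tilt 0.22 gap 0.0
```

View pics/s5.png

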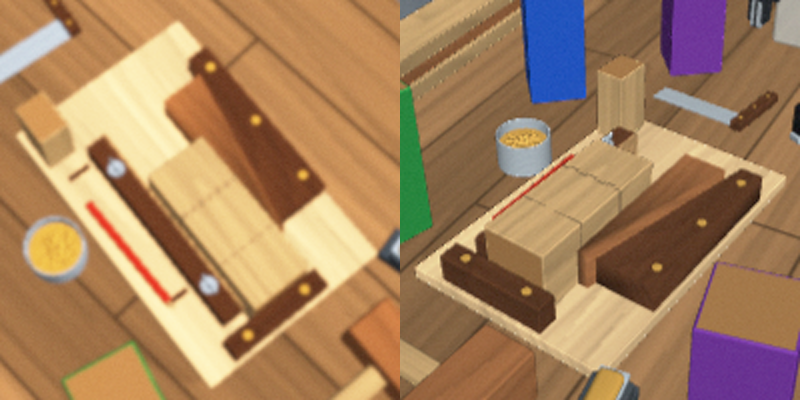

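```bash
python3 - <<'E'
from m import *
g=lambda uv,z:((R.T@(ray(A,(222+uv[0]/2,130+uv[1]/2),z)[:2]-O))*1e3).round(1)
print("blank",[g(p,.108).tolist() for p in[(150,180),(203,137),(305,265),(250,311)]])
print("wedge butt",[g(p,.073).tolist() for p in[(165,102),(190,80)]],"fence",[g(p,.063).tolist() for p in[(107,138),(240,311)]])
E
```

```text
blank [[-29.0, -53.3], [-32.7, 37.2], [179.4, 31.7], [181.2, -59.4]]
wedge butt [[-113.2, 36.4], [-117.6, 83.3]] fence [[-123.6, -55.3], [169.4, -62.1]]
```

The wedge face (y = 36 mm) meets the blank's side (about 35 mm), the blank's far side is on the fence, its head is at the stop, and the oddments look undisturbed. I'm handing in.

```bash
python3 -c "
from cell import bot
print(bot.hand_in())"
```

```text
the job is handed in; nothing more can be done
None
```

I handed the job in: the blank is tipped onto its side, home against the stop, and held against the fence by the wedge, which I pushed to about 24.5 N until it stopped advancing. One slip: on my first approach the gripper's linkage rested on the blank's top edge at about 25 N, so I backed off and turned the tool before tipping it.

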